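# Show the tongs' jaws to the inspection camera

## Robot

A 6-joint arm with a two-finger parallel gripper is mounted at the origin on the work surface. World frame = base frame: x ahead of the robot, y to its left, z up, the work surface at z = 0. Lengths are in mm, angles in degrees, forces in N, time in s.
With the tool pointing down it reaches from about 300 to 850 mm from the base axis. Payload 4.2 kg.
Tool frame: the origin (TCP) lies on the centre line of the jaws, within the pads' length; the fingertips stand 11 mm ahead of it and the grasp point (between the pads) lies 8 mm behind it; z points along the fingers, y is the direction in which the jaws open and shut (so a half turn about z gives the same grasp; the last joint's range is limited). The gripper opens to 91 mm and grips with 3 to 60 N. Pads are 32 mm wide; open, the fingers measure 118 mm over their backs; the gripper's body (76 mm by 178 mm) begins 60 mm behind the grasp point.
Start: joints at [-73.109, 18.312, 89.639, -0, 72.044, -1.146], TCP at [178.038, -546.758, 224.976] pointing down, gripper open.
Joint ranges: [-177.97, 177.97], [-48.28, 115.42], [12.27, 149.76], [-77.06, 257.06], [2.81, 150.46], [-146.56, 146.56]. Speed limits (degrees/s): [147.25, 147.25, 180, 180, 180, 180].

## Interface

Orientations are given as [roll, pitch, yaw] about the fixed x, y, z axes, in that order (R = Rz(yaw) Ry(pitch) Rx(roll)).
In Python, from workcell import env, grab_frame gives the robot as it stands. The module is installed in compiled form; this text tells all that it offers.
- The arm moves only by the tool arm_command, never from a script. Its argument "series" is one flat list of numbers, 6 for each row, row after row: the shift along the world's x, y, z each as a share of 400 mm, from -1 to 1, then the turn, a rotation vector about the world's x, y, z each as a share of 45 degrees, from -1 to 1. A call has 1 to 20 rows; each row shifts and turns the commanded pose from where the row before left it; what a row does not reach is not made up. A row lasts 1/12 s, in which the tool goes at most 41.7 mm and 7.16 degrees, less where a joint would pass 70% of its speed; a pose out of reach is approached as far as the arm can. A call with a number of a shift or a turn outside -1 to 1 is refused whole. A call with a gripper value outside its range is refused whole. "hand" is the opening, from 0 (shut) to 1 (fully open), set as the call begins (left out, the last holds). The fingers move at their own pace and stop on an object; "newtons" is the grip in N (left out, the last holds). Time passes only in rows, so rows that do not move let the fingers close. It gives the time, the measured TCP pose, the force and the opening at its end, in the units of the state.
- env.state(): the state, without advancing time (a new reading comes with each control period).
- grab_frame(name): name is "scene" or "side" or "wrist"; returns a dict with "frame" (384x512x3 uint8, red, green, blue), "intrinsics" (3x3 intrinsics, pixels), "R" (3x3) and "t" (3): a world point X has camera coordinates R X + t; the wrist camera has in their place "tool_from_camera" (4x4, takes a point from camera to tool coordinates, whose origin is the TCP and whose axes are the flange's). Camera axes: x right, y down, z forward; pixel columns grow to the right and rows downward; lengths in mm; the calibration is good to about 2 mm. The wrist camera is an equidistant fisheye: a pixel r from the principal point sees the ray r / f radians off the axis. A picture is of the moment at which its call begins: read the wrist's pose just before it. There is no depth.
- env.job_done(): hands the job in, once; it reports no verdict.
The state is a dict: "time_s": time; "qpos": joint angles; "qvel": joint speeds; "effort": joint torques, N m; "ee_pos": TCP position; "ee_rot": TCP orientation; "force": force on the tool from outside, world axes, zero at the start; "torque": the same for the moment, N m; "gripper_width": finger opening in mm.
Only numpy, scipy, OpenCV 4.12 (cv2) and the standard library are available. Lean on these libraries where they do the work, as an engineer would, in place of code of your own. Each camera call takes 0.05 s, during which the arm holds its last target.

## Task

Pull the tongs up out of their spring clips in the rack and hold them up to the inspection camera for the hygiene check: jaws first and pointing straight into the lens along its line of sight (which slopes, so slope the tongs to match), jaw tips 70 mm in front of the middle of the lens, and the tongs not rolled from the way they lay in the rack. Do not bump the camera, leave the spatula in its clips and everything else where it stands. Finish while holding the tongs there, still and firmly gripped, touching nothing else: do not put them down or let go.

Things in the scene. Friction and masses are not known exactly. Their poses are not given: they have to be found in the camera images.
- tongs_center (a point): Centre of the steel tongs (half-way along and up), near their centre of mass: the place to grip. Locked shut and rigid: 250 mm long, 14 mm high, two parallel flat-sided arms, 24 mm over their outsides; 35 mm wide at the jaws (last 50 mm); round pivot at the other end. About 150 g. x along the tongs to the jaws, z up as they lie in the rack. Starts about 52 mm above the table.
- jaw_tip (a point): Foremost point of the tongs' shut jaws, half-way up, 125 mm from the tongs' centre along x; same axes as the tongs' centre.
- tongs: The same tongs, with the origin 7 mm below their centre, same axes.
- view (a point): The camera's point of sharp view, in the air 70 mm straight in front of the middle of its lens, about 220 to 280 mm up. x: along the line of sight, out of the lens, away from the camera (slopes down 0.08 to 0.45 rad, varies); y level; z up, square to the line of sight. Tongs rightly presented have their x opposite to this x and their z along this z.
- stand: Inspection camera stand, fixed: foot 110 mm square, post and yoke up to 305 mm high. Origin on the table under the yoke, x (level) the way the camera looks. The black head (60 x 60 x 50 mm, lens barrel 42 mm across) tilts in the yoke, pivot 285 mm up, lens glass 60 mm ahead of the pivot. Its tilt is stiff: leave it.
- rack: Spring-clip rack, fixed: board 200 x 180 x 12 mm, origin under its centre, x along its two berths at y = +-47.5 mm. In each, two clips at x = +-50 mm (14 mm long) hold a tool 45 mm above the table; their sprung roller cheeks close over its upper edges, up to 69 mm high, 37 mm wide. Between the clips there is room for fingers. A straight upward pull of 5 to 12 N frees a tool within 12 mm.
- spatula: Steel spatula in the other berth of the rack (which berth is which varies), 250 mm long, with a flat blade 70 mm wide; shank 24 mm wide, 14 mm high. Origin at the middle of its underside. Stays in its clips.
- spatula_center (a point): Middle of the spatula, half-way up, x towards the blade.
- comal: Green enamel comal (flat griddle), 240 mm across, 16 mm high, two loop handles; origin under its centre. Leave alone.
- warmer0: Lowest of a stack of three round plastic tortilla warmers, each about 206 mm across and 62 mm high; origin under its centre. Leave alone.
- warmer1: Middle warmer of the stack. Leave alone.
- warmer2: Top warmer of the stack; its lid is 186 mm above the table. Leave alone.
- molcajete: Grey stone mortar, 150 mm across, 75 mm high; origin under its centre. Leave alone.
- salt: Glass salt jar with a steel cap, 56 mm across, 65 mm high; origin under its centre. Leave alone.
- spoon: Wooden spoon, 240 mm long, lying on the table; origin under its middle. Leave alone.

How it is judged (in metres and radians):
On the way:
1. the tongs are gripped and lifted clear of the rack, at least 50 mm above their place (height (world z) of tongs_center above 0.1 m and contact force between tongs and the fingers above 1 N and contact force between tongs and rack below 0.2 N), for 0.1 s.
At the end, for the whole second after the job is handed in: Fingers hold the tongs (over 2 N), still, touching nothing else; jaw tip within 25 mm of the point 70 mm before the lens, length within 0.2 rad of the line of sight, jaws to the lens, roll under 0.2 rad; camera within 8 mm, spatula 15 mm, other things 20 mm of their places (distance between jaw_tip and view below 0.025 m and angle between the x axis of tongs_center and the x axis of view, either way round below 0.2 rad and angle between the y axis of tongs_center and the y axis of view, either way round below 0.2 rad and x of tongs_center in the frame of view above 0.08 m and height (world z) of tongs_center above 0.1 m and contact force between tongs and the fingers above 2 N and linear speed of tongs below 0.02 m/s and angular speed of tongs below 0.2 rad/s and contact force between tongs and rack below 0.2 N and contact force between tongs and stand below 0.2 N and contact force between tongs and spatula below 0.2 N and contact force between tongs and comal below 0.2 N and contact force between tongs and warmer0 below 0.2 N and contact force between tongs and warmer1 below 0.2 N and contact force between tongs and warmer2 below 0.2 N and contact force between tongs and molcajete below 0.2 N and contact force between tongs and salt below 0.2 N and contact force between tongs and spoon below 0.2 N and distance of view from where it was at the start of the episode below 0.008 m and distance of spatula_center from where it was at the start of the episode below 0.015 m and distance of each of comal, warmer0, warmer1, warmer2, molcajete, salt, spoon from where it was at the start of the episode below 0.02 m); the arm keeps its last pose, push and grip.
It fails at once if the inspection camera is knocked out of its place or tilt by more than 8 mm at its point of view (distance of view from where it was at the start of the episode above 0.008 m).
It fails at once if the inspection camera or its stand is bumped with more than 3 N (contact force between stand and the arm above 3 N or contact force between stand and the fingers above 3 N or contact force between stand and tongs above 3 N).
It fails at once if the spatula is shifted by more than 15 mm (distance of spatula_center from where it was at the start of the episode above 0.015 m).
It fails at once if another thing on the table is shifted by more than 20 mm (distance of any of comal, warmer0, warmer1, warmer2, molcajete, salt, spoon from where it was at the start of the episode above 0.02 m).
It fails at once if the tongs are dropped on the table (height (world z) of tongs_center below 0.03 m).
It also fails if it takes over 37 s, if anything falls off the work surface, if the arm or the gripper's body presses on something with over 40 N, if the wrist force passes 120 N, or if a joint passes its speed limit or range.

## Working session

There is one attempt and no reset: what is moved stays moved. The work goes in short steps, Python scripts to look and compute and a tool call to move; the robot and the scene stay as the last step left them, time stands still between calls to the robot, and variables do not carry over. Pictures are saved under pics/ and viewed, and the job is handed in when it is done.

Besides the shell and the picture viewer there is one more tool, called after "Emit:" as a command line: name --argument value ..., lists and objects as JSON in quotes. arm_command: Moves the arm, as the interface text tells. Shift numbers are shares of 400 mm and turn numbers shares of 45 degrees, none past 1 either way. Its arguments: {"type":"object","properties":{"series":{"type":"array"},"hand":{"type":"number"},"newtons":{"type":"number"}},"required":["series"]}

```bash
mkdir -p pics
cat > h.py <<'E'
import numpy as np,cv2,pickle
from workcell import env, grab_frame
def snap(n,tag):
    s=env.state(); f=grab_frame(n); f['state']=s
    pickle.dump(f,open(f'pics/{tag}.pkl','wb'))
    cv2.imwrite(f'pics/{tag}.png',f['frame'][:,:,::-1]); return f
E
python3 - <<'E'
from h import *
print(env.state())
for n in ['scene','side','wrist']:
    f=snap(n,n+'0'); print(n,{k:v for k,v in f.items() if k not in('frame','state')})
E
```

```text
{'time_s': 0.0, 'qpos': array([-7.31091522e+01,  1.83517001e+01,  8.97047739e+01, -1.65500639e-03,
        7.20434942e+01, -1.14391304e+00]), 'qvel': array([-0.0385819 ,  0.08514461, -0.00669765,  0.10539568,  0.01679869,
       -0.03117208]), 'effort': array([-1.44159501e-03, -4.12466526e+01, -2.31971812e+01,  7.27824890e-02,
        4.57277836e-02, -1.39676872e-04]), 'ee_pos': array([ 177.89088476, -546.29478114,  224.13072662]), 'ee_rot': array([-1.79900020e+02, -4.22550839e-04,  1.80352720e+01]), 'force': array([ 0.72620122, -0.06655022,  0.01579372]), 'torque': array([ 0.05291303, -0.01304638,  0.05530336]), 'gripper_width': 91.17780973338066}
scene {'intrinsics': array([[358.21607438,   0.        , 263.41369456],
       [  0.        , 358.21607438, 186.25929467],
       [  0.        ,   0.        ,   1.        ]]), 'R': array([[ 0.41409629,  0.91007998, -0.0166943 ],
       [ 0.53037   , -0.25614851, -0.80814331],
       [-0.73975126,  0.32579499, -0.58874926]]), 't': array([-269.61077771, -140.00693151, 1806.8268965 ])}
side {'intrinsics': array([[454.6853392 ,   0.        , 2
[... 165 characters left out ...]
408],
       [-0.06203199, -0.74419704, -0.66507352],
       [ 0.04625653,  0.66349716, -0.74674752]]), 't': array([-597.49743704,  154.97780575, 1461.50086175])}
wrist {'intrinsics': array([[297.31863964,   0.        , 257.68785994],
       [  0.        , 297.31863964, 189.34561593],
       [  0.        ,   0.        ,   1.        ]]), 'tool_from_camera': array([[ 4.49845995e-04, -9.64137317e-01, -2.65403525e-01,
         7.43761572e+01],
       [ 9.99999758e-01,  2.93111364e-04,  6.30158479e-04,
         8.04256020e-01],
       [-5.29766516e-04, -2.65403745e-01,  9.64137216e-01,
        -1.60568881e+02],
       [ 0.00000000e+00,  0.00000000e+00,  0.00000000e+00,
         1.00000000e+00]])}
```

View pics/scene0.png

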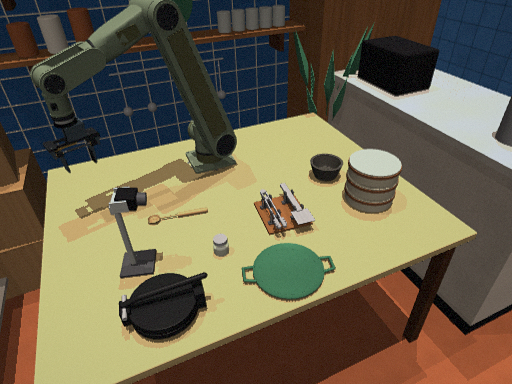

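View pics/side0.png

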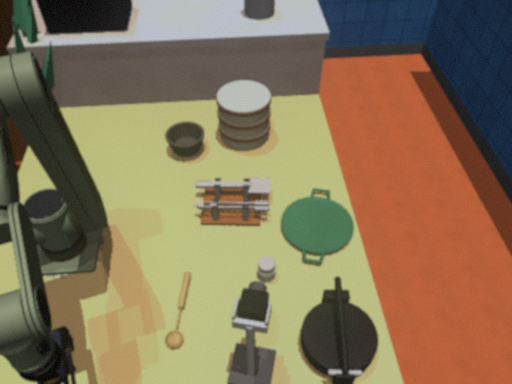

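View pics/wrist0.png

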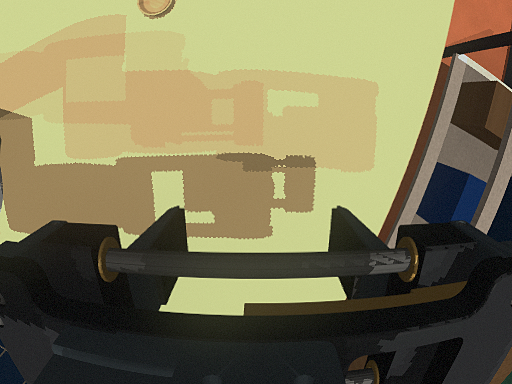

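Run:
```python
import cv2
a=cv2.imread('pics/scene0.png');b=cv2.imread('pics/side0.png')
def c(im,x,y,w,h,n,k): cv2.imwrite(f'pics/{n}.png',cv2.resize(im[y:y+h,x:x+w],None,fx=k,fy=k,interpolation=cv2.INTER_CUBIC))
c(a,245,170,80,70,'c1',8);c(b,185,165,100,70,'c2',8);c(a,95,175,75,105,'c3',6);c(b,215,270,75,110,'c4',6)
```

```text
(no output)
```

View pics/c1.png

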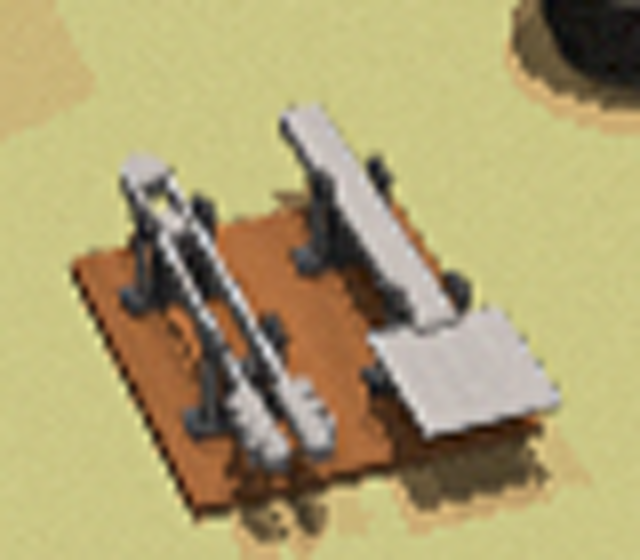

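View pics/c2.png

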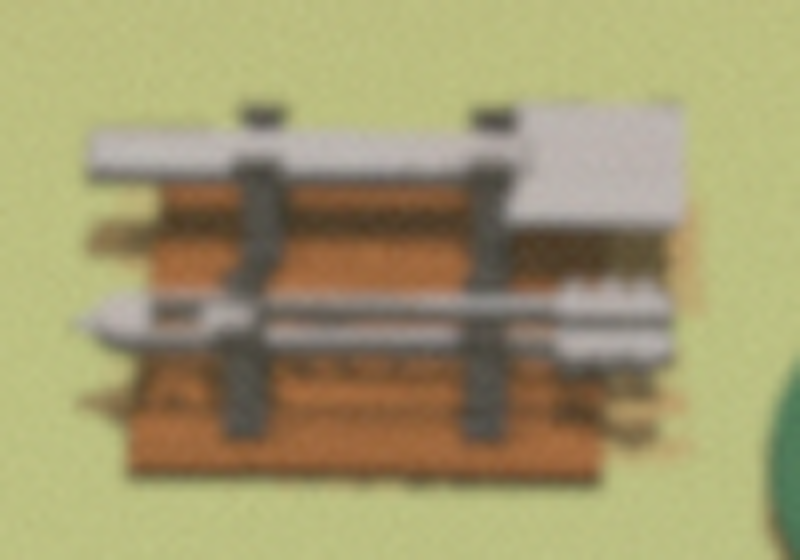

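View pics/c3.png

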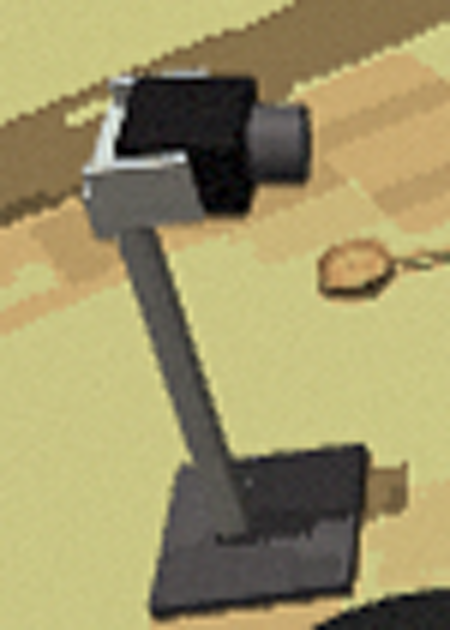

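View pics/c4.png

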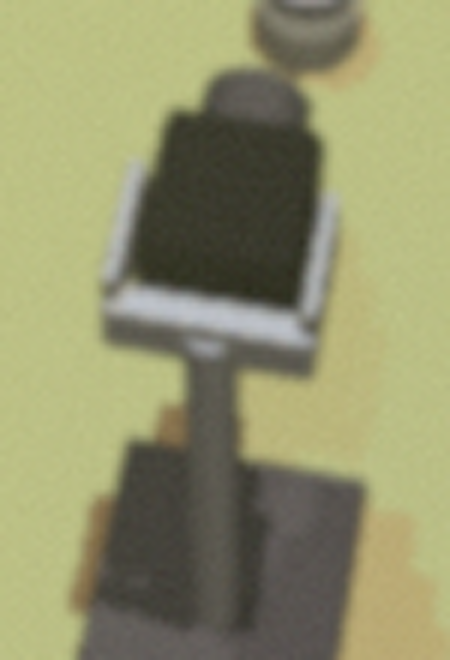

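```bash
cat >> h.py <<'E'
def load(t): return pickle.load(open(f'pics/{t}.pkl','rb'))
def ray(f,u,v):
    d=np.linalg.inv(f['intrinsics'])@[u,v,1]; return -f['R'].T@f['t'], f['R'].T@d
def onz(f,u,v,z):
    o,d=ray(f,u,v); return o+d*(z-o[2])/d[2]
def proj(f,P):
    c=np.atleast_2d(P)@f['R'].T+f['t']; p=c@f['intrinsics'].T; return p[:,:2]/p[:,2:]
def tri(fs,px):
    A=0;b=0
    for f,p in zip(fs,px):
        o,d=ray(f,*p); d/=np.linalg.norm(d); M=np.eye(3)-np.outer(d,d); A=A+M; b=b+M@o
    return np.linalg.solve(A,b)
E
python3 - <<'E'
from h import *
np.set_printoptions(precision=1,suppress=True)
a=load('scene0');b=load('side0')
A=lambda x,y:(245+x/8,170+y/8); B=lambda x,y:(185+x/8,165+y/8); C=lambda x,y:(95+x/6,175+y/6); D=lambda x,y:(215+x/6,270+y/6)
print('jawmid',onz(a,*A(300,450),52),onz(b,*B(672,337),52),tri([a,b],[A(300,450),B(672,337)]))
print('pivot',onz(a,*A(135,172),52),onz(b,*B(85,322),52))
print('rack',[onz(b,*B(*p),0)for p in[(130,475),(600,482)]],[onz(a,*A(*p),0)for p in[(72,275),(198,520)]])
print('spat shank end',onz(b,*B(88,155),52),onz(a,*A(295,118),55))
print('foot',[onz(b,*D(*p),12)for p in[(130,440),(365,485)]],[onz(a,*C(*p),12)for p in[(180,465),(365,447),(350,590),(152,610)]])
print('lens tri', tri([a,b],[C(308,143),D(258,85)]))
print('post top-ish', tri([a,b],[C(250,82),D(300,125)]))
print('yoke back', tri([a,b],[C(90,175),D(105,315)]),tri([a,b],[C(190,165),D(315,340)]))
E
```

```text
jawmid [656.5  75.5  52. ] [660.8  65.7  52. ] [660.1  71.   52.1]
pivot [429.9  94.5  52. ] [419.8  93.9  52. ]
rack [array([433.5,  53.3,   0. ]), array([628.5,  33.4,   0. ])] [array([434.1,  55.3,   0. ]), array([628.8,  36.4,   0. ])]
spat shank end [420.5 189.2  52. ] [427. 189.  55.]
foot [array([ 528.8, -374.7,   12. ]), array([ 631.9, -403.9,   12. ])] [array([ 499.1, -472.6,   12. ]), array([ 531.7, -369.8,   12. ]), array([ 638.6, -398.5,   12. ]), array([ 605.9, -500.8,   12. ])]
lens tri [ 587.7 -357.3  279.1]
post top-ish [ 595.7 -386.5  320.9]
yoke back [ 529.4 -452.6  262.1] [ 592.5 -434.7  273.1]
```

Emit:
arm_command --series '[0,0,0.085,0,0,0.135,0,0,0.085,0,0,0.135,0,0,0.085,0,0,0.135,0,0,0.085,0,0,0.135,0.064,0.047,0,0,0,0.135,0.064,0.047,0,0,0,0.135,0.064,0.047,0,0,0,0.135,0.064,0.047,0,0,0,0.135,0.064,0.047,0,0,0,0.135,0.064,0.047,0,0,0,0.135,0.064,0.047,0,0,0,0.135,0.064,0.047,0,0,0,0.135,0.064,0.047,0,0,0,0.135,0.064,0.047,0,0,0,0.135]' --hand 1

```text
time_s: 1.32
ee_pos: [435.0, -357.5, 360.7]
ee_rot: [-180.0, -0.0, 103.4]
force: [0.7, 0.4, -0.1]
gripper_width: 91.4
```

Emit:
arm_command --series '[0.064,0.047,0,0,0,0.135,0.064,0.047,0,0,0,0.135,0.064,0.047,0,0,0,0.135,0.064,0.047,0,0,0,0.135,0.064,0.047,0,0,0,0.135,0.064,0.047,0,0,0,0.135,0.064,0.047,0,0,0,0.135,0.064,0.047,0,0,0,0.135,0.064,0.047,0,0,0,0.135,0.064,0.047,0,0,0,0.135,0,0,0,0,0,0,0,0,0,0,0,0]'

```text
time_s: 2.32
ee_pos: [690.9, -169.6, 359.1]
ee_rot: [-180.0, -0.2, 163.9]
force: [-0.2, -0.6, 0.1]
gripper_width: 91.5
```

Run:
```python
from h import *
f=snap('wrist','wrist1'); s=f['state'];print(s['ee_pos'],s['ee_rot'],s['qpos'],s['time_s'],np.abs(s['qvel']).max())
cv2.imwrite('pics/w1.png',cv2.resize(f['frame'][:,:,::-1],(768,576),interpolation=cv2.INTER_CUBIC))
```

```text
[ 690.9241587  -169.59045463  359.09307738] [-1.79985834e+02 -1.53717794e-01  1.63918102e+02] [-1.47122798e+01  2.99650196e+01  5.23542277e+01 -1.05864257e-02
  9.78347650e+01 -8.86318297e+01] 2.3167 2.1144591657524625
```

View pics/w1.png

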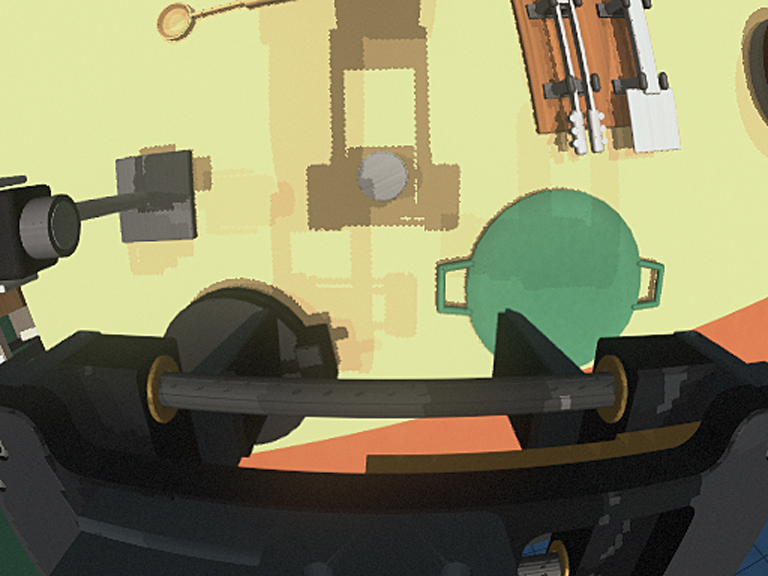

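Run:
```python
import cv2
a=cv2.imread('pics/wrist1.png')
def c(im,x,y,w,h,n,k): cv2.imwrite(f'pics/{n}.png',cv2.resize(im[y:y+h,x:x+w],None,fx=k,fy=k,interpolation=cv2.INTER_CUBIC))
c(a,0,95,135,105,'d1',5.5);c(a,335,0,125,110,'d2',5)
```

```text
(no output)
```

View pics/d1.png

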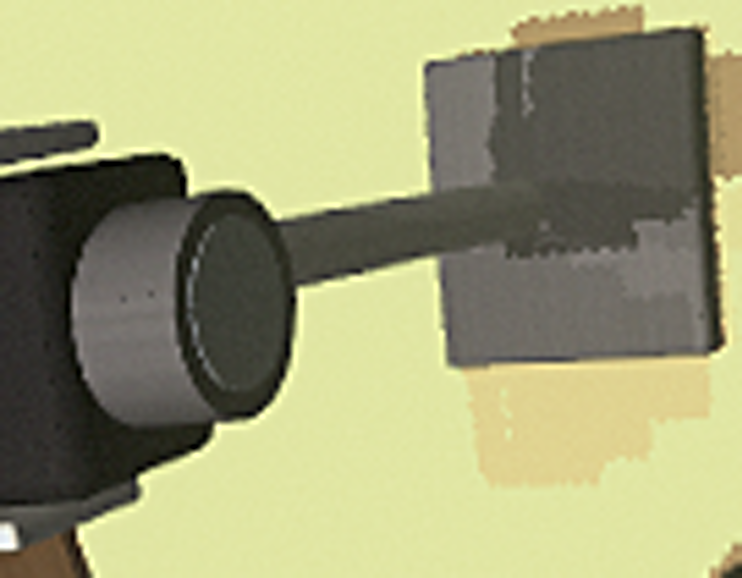

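View pics/d2.png

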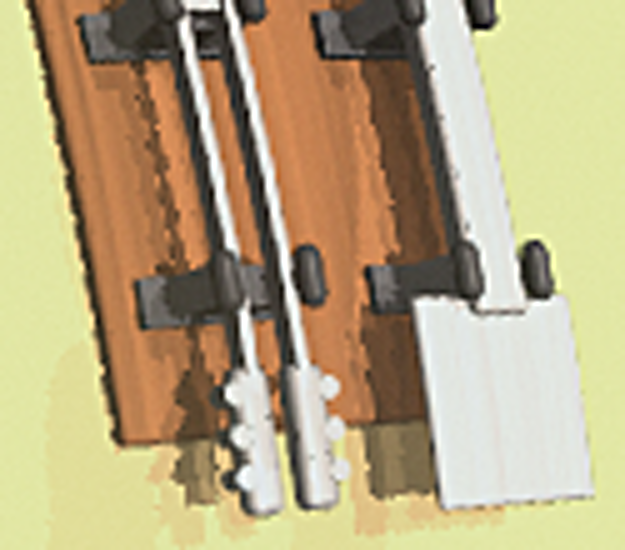

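```bash
cat >> h.py <<'E'
from scipy.spatial.transform import Rotation as Ro
def wpose(f):
    s=f['state']; T=np.eye(4); T[:3,:3]=Ro.from_euler('xyz',s['ee_rot'],degrees=True).as_matrix(); T[:3,3]=s['ee_pos']; return T@f['tool_from_camera']
def wproj(f,P):
    T=wpose(f); c=(np.atleast_2d(P)-T[:3,3])@T[:3,:3]; r=np.hypot(c[:,0],c[:,1]); th=np.arctan2(r,c[:,2]); K=f['intrinsics']
    return np.stack([K[0,2]+K[0,0]*th*c[:,0]/r,K[1,2]+K[1,1]*th*c[:,1]/r],1)
def wray(f,u,v):
    K=f['intrinsics'];x=(u-K[0,2])/K[0,0];y=(v-K[1,2])/K[1,1];th=np.hypot(x,y);d=np.array([np.sin(th)*x/th,np.sin(th)*y/th,np.cos(th)])
    T=wpose(f);return T[:3,3],T[:3,:3]@d
def wonz(f,u,v,z):
    o,d=wray(f,u,v); return o+d*(z-o[2])/d[2]
E
cat > fit.py <<'E'
from h import *
from scipy.optimize import least_squares
np.set_printoptions(precision=2,suppress=True)
a=load('scene0');b=load('side0');w=load('wrist1')
C=lambda x,y:(95+x/6,175+y/6); D=lambda x,y:(215+x/6,270+y/6);W=lambda x,y:(x/5.5,95+y/5.5);V=lambda x,y:(335+x/5,y/5)
th=np.linspace(0,2*np.pi,181)
def model(p):
    x,y,yaw,t=p[:4]
    ax=np.array([np.cos(t)*np.cos(yaw),np.cos(t)*np.sin(yaw),-np.sin(t)]); ay=np.array([-np.sin(yaw),np.cos(yaw),0]); az=np.cross(ax,ay)
    piv=np.array([x,y,285]); return piv,ax,ay,az
def res(p):
    piv,ax,ay,az=model(p); c=piv+ax*60
    rim=c+21*(np.outer(np.cos(th),ay)+np.outer(np.sin(th),az))
    q=wproj(w,rim); r=[]
    u0,v0=W(177,188);u1,v1=W(296,420)
    r+=[q[:,0].min()-u0,q[:,0].max()-u1,q[:,1].min()-v0,q[:,1].max()-v1]
    q=proj(a,rim); r+=[q[:,0].max()-C(313,0)[0],q[:,1].min()-C(0,103)[1],q[:,1].max()-C(0,184)[1]]
    q=proj(b,rim); r+=[q[:,1].min()-D(0,68)[1],q[:,0].max()-D(312,0)[0],q[:,0].min()-D(203,0)[0]]
    fx=np.array([np.cos(p[2]),np.sin(p[2]),0]);fy=np.array([-fx[1],fx[0],0]); o=np.array([p[0],p[1],p[5]])+fx*p[4]
    F=lambda s,t:o+55*s*fx+55*t*fy
    P=[F(-1,1),F(1,1),F(1,-1),F(-1,-1)]
    r+=list((wproj(w,P)-[W(425,62),W(697,32),W(712,350),W(450,365)]).ravel())
    r+=list((proj(a,P)-[C(180,465),C(365,447),C(350,588),C(153,610)]).ravel())
    r+=list((proj(b,P[1:3])-[D(130,440),D(365,485)]).ravel())
    return np.array(r)
def show(s):
    p=s.x;piv,ax,ay,az=model(p);print(p,'yaw',np.degrees(p[2]),'tilt',p[3],'cost',s.cost);print('lens',piv+60*ax,'view',piv+130*ax,'ax',ax)
if __name__=='__main__':
    s=least_squares(res,[569,-435,1.29,.2,0,12],loss='soft_l1'); show(s)
    print(res(s.x))
    J=s.jac;print('sd',np.sqrt(np.diag(np.linalg.inv(J.T@J))))
    for n,p in dict(jl=(260,508),jr=(318,503)).items(): print(n,wonz(w,*V(*p),56))
    for n,p in dict(rc=(117,445),spL=(445,505),spR=(592,495)).items(): print(n,wonz(w,*V(*p),0 if n=='rc' else 59))
    print('arms lines',[wonz(w,*V(*p),59)for p in[(187,55),(240,55),(248,350),(298,345)]])
E
python3 fit.py
```

```text
[ 569.49 -419.05    1.3     0.13  -20.26    8.01] yaw 74.29890175581188 tilt 0.12629777282181426 cost 5.1186554270764635
lens [ 585.6  -361.75  277.44] view [ 604.39 -294.9   268.62] ax [ 0.27  0.96 -0.13]
[ 0.06  0.2   0.54  0.36 -1.19  0.    0.29 -0.68 -0.54 -0.4   0.54 -0.5
 -0.2  -0.97  0.52  0.51  0.26 -0.06 -0.99  0.59 -0.34 -0.2  -0.75 -0.11
 -1.75  0.53 -1.08 -0.68 -0.22 -0.6 ]
sd [0.72 1.3  0.01 0.02 1.78 1.9 ]
jl [655.97  59.69  56.  ]
jr [658.59  81.68  56.  ]
rc [626.48  34.81   0.  ]
spL [668.29 130.22  59.  ]
spR [675.86 196.37  59.  ]
arms lines [array([502.55,  77.45,  59.  ]), array([504.87,  96.95,  59.  ]), array([604.19,  67.88,  59.  ]), array([605.64,  86.77,  59.  ])]
```

Run:
```python
from fit import *
print('warmer',onz(b,244,97,186),onz(a,374,163,186)); print('molc',onz(b,185,135,75),'salt',onz(b,267,262,65),'comal',onz(b,317,224,16))
```

```text
warmer [608.86 491.01 186.  ] [615.08 496.02 186.  ]
molc [380.55 426.44  75.  ] salt [ 631.89 -156.23   65.  ] comal [814.42  10.63  16.  ]
```

Emit:
arm_command --series '[-0.033,0.053,-0.04,0,0,0.023,-0.033,0.053,-0.04,0,0,0.023,-0.033,0.053,-0.04,0,0,0.023,-0.033,0.053,-0.04,0,0,0.023,-0.033,0.053,-0.04,0,0,0.023,-0.033,0.053,-0.04,0,0,0.023,-0.033,0.053,-0.04,0,0,0.023,-0.033,0.053,-0.04,0,0,0.023,-0.033,0.053,-0.04,0,0,0.023,-0.033,0.053,-0.04,0,0,0.023,-0.033,0.053,-0.04,0,0,0,-0.033,0.053,-0.04,0,0,0,0,0,0,0,0,0,0,0,0,0,0,0]'

```text
time_s: 3.53
ee_pos: [530.2, 83.1, 169.0]
ee_rot: [-180.0, -0.1, 174.2]
force: [1.1, -0.3, -0.3]
gripper_width: 91.1
```

Run:
```python
from h import *
f=snap('wrist','wrist2'); s=f['state'];print(s['ee_pos'],s['ee_rot'],s['qpos'],s['time_s'],np.abs(s['qvel']).max())
cv2.imwrite('pics/w2.png',cv2.resize(f['frame'][:,:,::-1],(768,576),interpolation=cv2.INTER_CUBIC))
```

```text
[530.19364639  83.10389311 168.97333564] [-1.79954488e+02 -5.29442387e-02  1.74193421e+02] [ 7.69964002e+00  1.73651301e+01  9.95910504e+01 -3.57552029e-02
  6.31059334e+01 -7.64776113e+01] 3.5333 3.448449822023898
```

View pics/w2.png

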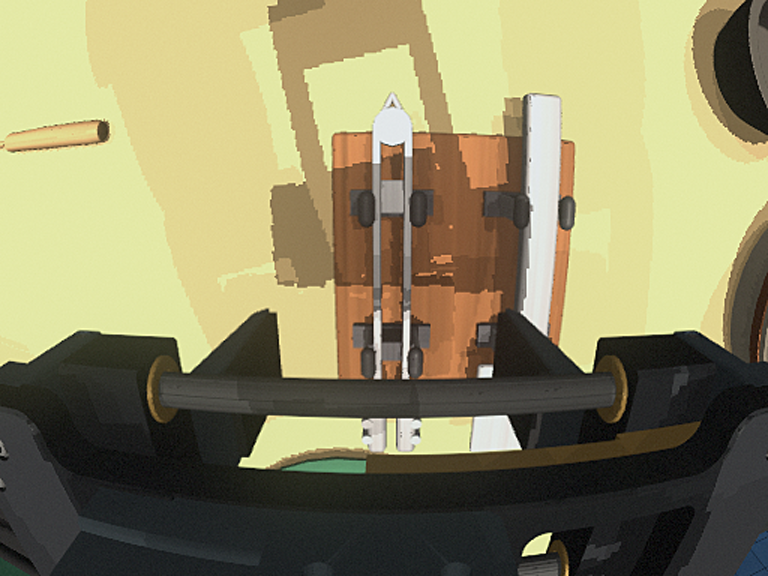

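Run:
```python
from h import *
np.set_printoptions(precision=1,suppress=True)
w=load('wrist2'); g=lambda x,y,z:wonz(w,x/1.5,y/1.5,z)
l1,r1=g(373,160,59),g(411.5,160,59); l2,r2=g(373,300,59),g(411,300,59)
m1=(l1+r1)/2;m2=(l2+r2)/2
print(l1,r1,l2,r2,np.linalg.norm(r1-l1),np.linalg.norm(r2-l2))
print('yaw',np.degrees(np.arctan2(*(m2-m1)[[1,0]])))
print('clips',[g(x,y,66) for x,y in[(366,208),(418,208),(367,361),(415,361)]])
print('jaw end',g(372,450,55),g(405,450,55),'pivot',g(392,93,52),g(392,107,52))
```

```text
[452.1  81.7  59. ] [454.3 104.7  59. ] [539.2  72.4  59. ] [541.6  96.5  59. ] 23.079100411296764 24.173531020461954
yaw -5.747487109802499
clips [array([480. ,  74.9,  66. ]), array([483.1, 105.5,  66. ]), array([578. ,  64.4,  66. ]), array([581.2,  95.5,  66. ])]
jaw end [658.   58.1  55. ] [660.5  82.7  55. ] pivot [411.3  97.4  52. ] [420.1  96.5  52. ]
```

Emit:
arm_command --series '[0.008,0.005,-0.04,0,0,0,0,0,-0.05,0,0,0,0,0,-0.05,0,0,0,0,0,-0.05,0,0,0,0,0,-0.05,0,0,0,0,0,-0.04,0,0,0,0,0,-0.027,0,0,0,0,0,0,0,0,0,0,0,0,0,0,0]'

```text
time_s: 4.33
ee_pos: [535.9, 84.5, 46.8]
ee_rot: [180.0, 0.1, 174.1]
force: [-0.1, -0.1, 0.3]
gripper_width: 91.2
```

Emit:
arm_command --series '[0,0,0,0,0,0,0,0,0,0,0,0,0,0,0,0,0,0,0,0,0,0,0,0,0,0,0,0,0,0,0,0,0,0,0,0,0,0,0,0,0,0,0,0,0,0,0,0]' --hand 0 --newtons 40

```text
time_s: 5.0
ee_pos: [534.8, 85.7, 46.2]
ee_rot: [180.0, 0.0, 174.2]
force: [0.2, -0.3, -0.4]
gripper_width: 40.5
```

Emit:
arm_command --series '[0,0,0,0,0,0,0,0,0,0,0,0,0,0,0,0,0,0,0,0,0,0,0,0,0,0,0,0,0,0,0,0,0,0,0,0]'

```text
time_s: 5.5
ee_pos: [534.8, 85.7, 46.1]
ee_rot: [180.0, -0.0, 174.2]
force: [-0.0, 0.4, -1.1]
gripper_width: 24.1
```

Emit:
arm_command --series '[0,0,0.01,0,0,0,0,0,0.01,0,0,0,0,0,0.01,0,0,0,0,0,0.015,0,0,0,0,0,0.02,0,0,0,0,0,0.03,0,0,0,0,0,0.04,0,0,0,0,0,0.05,0,0,0,0,0,0.05,0,0,0,0,0,0.05,0,0,0,0,0,0.05,0,0,0,0,0,0.05,0,0,0,0,0,0,0,0,0,0,0,0,0,0,0]'

```text
time_s: 6.67
ee_pos: [535.4, 85.7, 201.7]
ee_rot: [180.0, 0.2, 174.2]
force: [0.2, -0.3, -1.9]
gripper_width: 24.1
```

Run:
```python
from h import *
f=snap('wrist','wrist3'); s=f['state'];print(s['ee_pos'],s['ee_rot'],s['force'],s['gripper_width'],s['time_s'])
cv2.imwrite('pics/w3.png',cv2.resize(f['frame'][:,:,::-1],(768,576),interpolation=cv2.INTER_CUBIC))
f=snap('side','side3');cv2.imwrite('pics/s3.png',cv2.resize(f['frame'][120:280,160:340,::-1],None,fx=4,fy=3.6,interpolation=cv2.INTER_CUBIC))
```

```text
[535.39926549  85.65907712 201.67572345] [179.95230837   0.19289043 174.18436816] [ 0.15017878 -0.33160419 -1.9265204 ] 24.124923103277165 6.6667
```

View pics/w3.png

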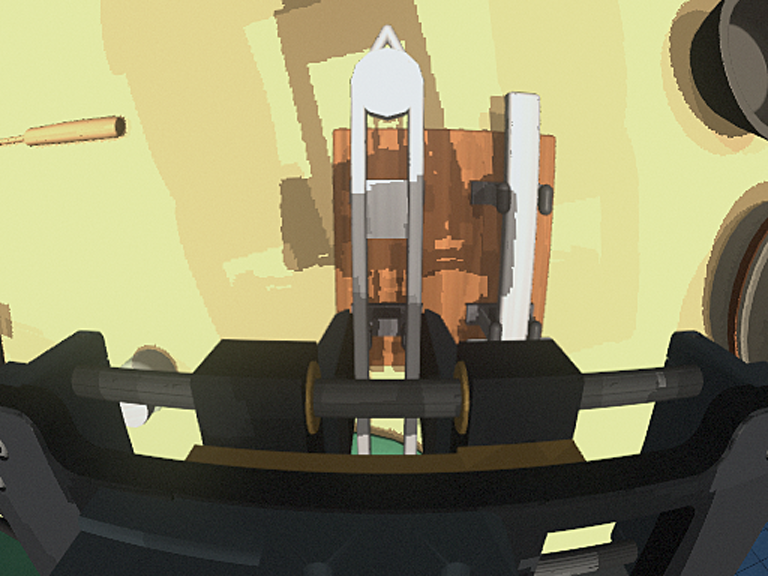

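View pics/s3.png

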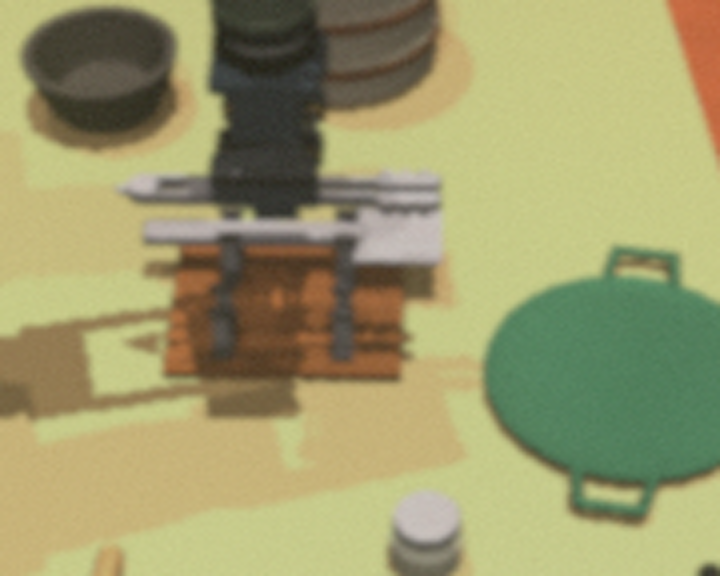

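Run:
```python
from h import *
np.set_printoptions(precision=1,suppress=True)
f=load('side3');w=load('wrist3')
yaw=np.radians(-5.8);ex=np.array([np.cos(yaw),np.sin(yaw),0]);c=np.array([535,85.2,207.5])
for d in(125,-125): 
    p=proj(f,c+d*ex)[0]; print(d,p,(p-[160,120])*[4,3.6], wproj(w,c+d*ex)*1.5)
for z in(200,207,214): print(z,onz(f,160+440/4,120+192/3.6,z),onz(f,160+121/4,120+188/3.6,z),wonz(w,388/1.5,27/1.5,z),(lambda a,b:b-a)(wonz(w,352/1.5,200/1.5,z+7),wonz(w,422/1.5,200/1.5,z+7)))
print(np.linalg.norm(tri([f],[(0,0)]) if 0 else 0))
```

```text
125 [269.4 172.3] [437.5 188.2] [[387.4 570.1]]
-125 [187.6 171.3] [110.4 184.6] [[388.   23.4]]
200 [661.7  75.3 200. ] [417.9 100.6 200. ] [409.7  98.  200. ] [ 2.5 24.2  0. ]
207 [660.8  68.4 207. ] [418.7  93.5 207. ] [411.9  97.7 207. ] [ 2.3 23.1  0. ]
214 [660.   61.5 214. ] [419.6  86.5 214. ] [414.1  97.5 214. ] [ 2.2 22.   0. ]
0.0
```

Emit:
arm_command --series '[0.01,-0.01,0.004,0,0,-0.06,0.019,-0.02,0.004,0,0,-0.12,0.019,-0.02,0.004,0,0,-0.12,0.019,-0.02,0.004,0,0,-0.12,0.019,-0.02,0.004,0,0,-0.12,0.019,-0.02,0.004,0,0,-0.12,0.019,-0.02,0.004,0,0,-0.12,0.019,-0.02,0.004,0,0,-0.12,0.019,-0.02,0.004,0,0,-0.12,0.019,-0.02,0.004,0,0,-0.12,0.019,-0.02,0.004,0,0,-0.12,0.019,-0.02,0.004,0,0,-0.12,0.019,-0.02,0.004,0,0,-0.12,0.019,-0.02,0.004,0,0,-0.12,0.019,-0.02,0.004,0,0,-0.12,0.019,-0.02,0.004,0,0,-0.12,0.019,-0.02,0.004,0,0,-0.12,0.019,-0.02,0.004,0,0,-0.12,0.01,-0.01,0,0,0,-0.06,0,0,0,0,0,-0.06]'

```text
time_s: 8.43
ee_pos: [672.2, -59.4, 226.6]
ee_rot: [-179.8, 0.1, 74.1]
force: [0.3, 0.2, -1.6]
gripper_width: 23.9
```

Emit:
arm_command --series '[0,0,0,-0.03,0.008,0,0,0,0,-0.045,0.013,0,0,0,0,-0.045,0.013,0,0,0,0,-0.035,0.01,0,0,0,0,0,0,0,0,0,0,0,0,0,0,0,0,0,0,0]'

```text
time_s: 9.02
ee_pos: [671.8, -58.2, 228.3]
ee_rot: [-179.9, 7.3, 74.3]
force: [0.1, -0.3, -0.5]
gripper_width: 23.7
```

Run:
```python
from h import *
for n in('scene','side','wrist'):
    f=snap(n,n+'4');s=f['state']
print(s['ee_pos'],s['ee_rot'],s['force'],s['gripper_width'],s['time_s'],s['qpos'])
R=Ro.from_euler('xyz',s['ee_rot'],degrees=True).as_matrix();print(R,'jaw',s['ee_pos']+R@[-125.5,0,-6])
for n,(x,y,w,h) in dict(scene=(90,130,200,150),side=(190,180,180,135)).items():
    f=load(n+'4');cv2.imwrite(f'pics/{n}4z.png',cv2.resize(f['frame'][y:y+h,x:x+w,::-1],None,fx=4,fy=4,interpolation=cv2.INTER_CUBIC))
```

```text
[671.84152768 -58.61989809 228.76294578] [-179.96297302    7.24946673   74.28719226] [ 0.88303899 -0.22273861 -1.19526213] 23.796983730048193 9.1167 [-2.57733233 28.28807298 73.60477986 -7.1623926  79.87727056 14.5073079 ]
[[ 2.68650770e-01  9.62608947e-01 -3.47962401e-02]
 [ 9.54936079e-01 -2.70894082e-01 -1.21299143e-01]
 [-1.26189736e-01 -6.41076748e-04 -9.92005917e-01]] jaw [ 638.33463348 -177.7365811   250.55179318]
```

View pics/scene4z.png

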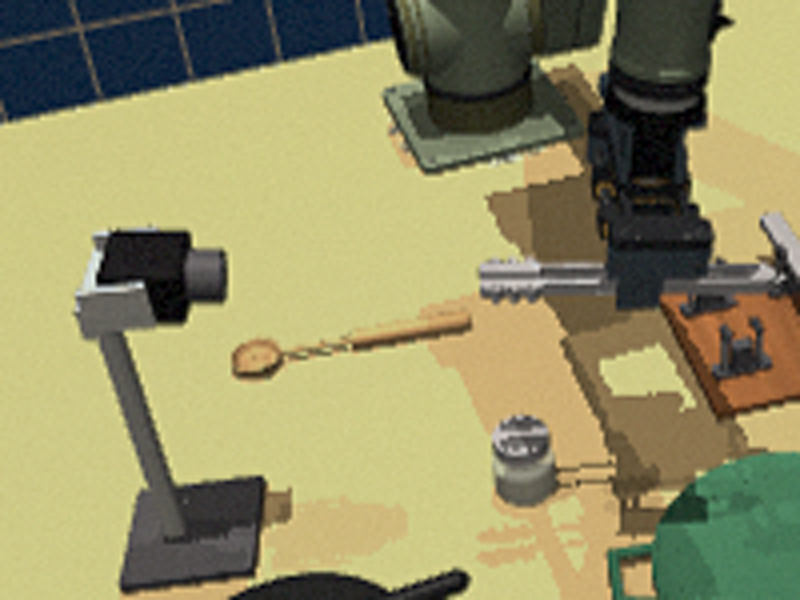

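View pics/side4z.png

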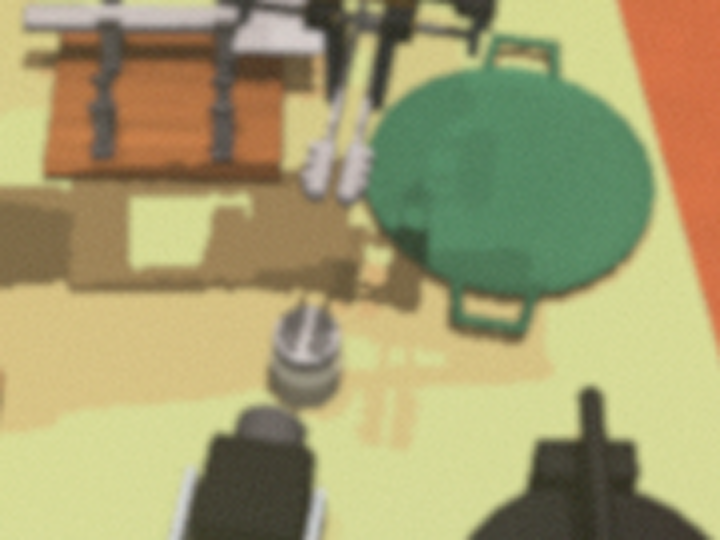

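Run:
```python
from h import *
a=load('scene4');b=load('side4')
print(tri([a,b],[(90+479/4,130+280/4),(190+333/4,180+198/4)]))
j=np.array([638.3,-177.7,250.6]);print((proj(a,j)-[90,130])*4,(proj(b,j)-[190,180])*4)
v=np.array([604.4,-294.9,268.6]);print(v-j, proj(a,v),proj(b,v),(v-j)/400)
```

```text
[ 642.35185142 -177.80324742  249.84499054]
[[476.42013231 277.72878464]] [[326.13365617 195.59763468]]
[ -33.9 -117.2   18. ] [[168.73318203 198.90277547]] [[262.83930428 263.7049825 ]] [-0.08475 -0.293    0.045  ]
```

Emit:
arm_command --series '[-0.005,-0.018,0.003,0,0,0,-0.01,-0.034,0.005,0,0,0,-0.01,-0.034,0.005,0,0,0,-0.01,-0.034,0.005,0,0,0,-0.01,-0.034,0.005,0,0,0,-0.01,-0.034,0.005,0,0,0,-0.01,-0.034,0.005,0,0,0,-0.01,-0.034,0.005,0,0,0,-0.008,-0.025,0.004,0,0,0,-0.003,-0.012,0.003,0,0,0,0,0,0,0,0,0,0,0,0,0,0,0,0,0,0,0,0,0,0,0,0,0,0,0]'

```text
time_s: 10.33
ee_pos: [637.8, -174.8, 246.7]
ee_rot: [-180.0, 7.2, 74.3]
force: [0.3, -0.0, -1.3]
gripper_width: 23.9
```

Run:
```python
from h import *
for n in('scene','side','wrist'):
    f=snap(n,n+'5');s=f['state']
print(s['ee_pos'],s['ee_rot'],s['force'],s['gripper_width'],s['time_s'])
R=Ro.from_euler('xyz',s['ee_rot'],degrees=True).as_matrix();print('jaw',s['ee_pos']+R@[-125.5,0,-6])
for n,(x,y,w,h) in dict(scene=(90,160,160,120),side=(190,200,160,130)).items():
    f=load(n+'5');cv2.imwrite(f'pics/{n}5z.png',cv2.resize(f['frame'][y:y+h,x:x+w,::-1],None,fx=4.5,fy=4.5,interpolation=cv2.INTER_CUBIC))
```

```text
[ 637.82570795 -174.86603463  246.76876569] [-179.96932038    7.24246326   74.34818837] [-0.58048184  0.1533816  -2.40312586] 23.798105271381907 10.4333
jaw [ 604.44428397 -294.0207053   268.54248817]
```

View pics/scene5z.png

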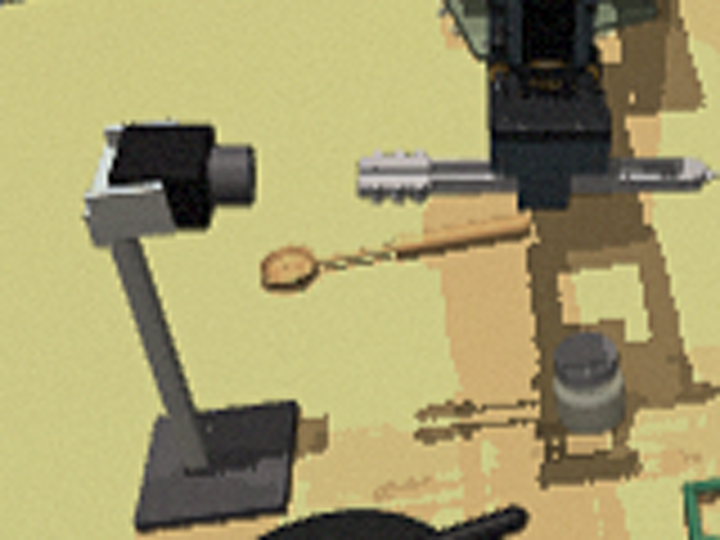

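View pics/side5z.png

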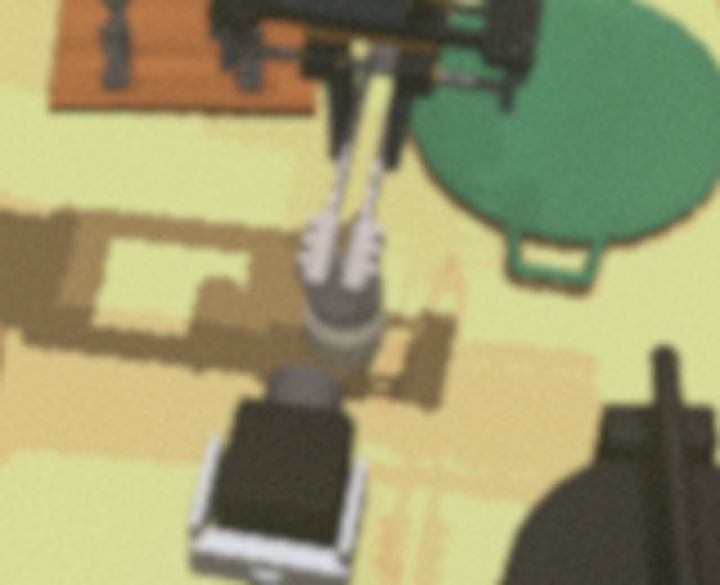

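View pics/wrist5.png

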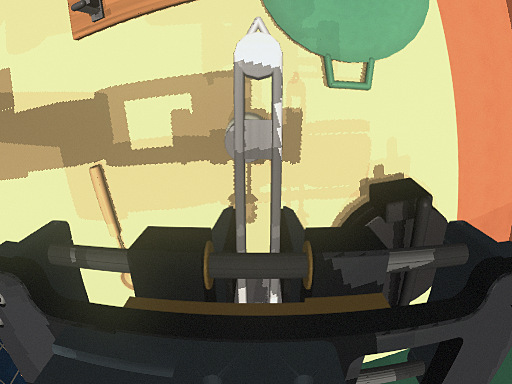

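Run:
```python
from h import *
a=load('scene5');b=load('side5')
A=lambda x,y:(90+x/4.5,160+y/4.5);B=lambda x,y:(190+x/4.5,200+y/4.5)
j=tri([a,b],[A(358,178),B(340,284)]);l=tri([a,b],[A(252,176),B(306,381)]);print(j,l,np.linalg.norm(j-l),(j-l)/np.linalg.norm(j-l))
e=env.state();print(e['qvel'],e['gripper_width'])
```

```text
[ 610.84494739 -293.91616989  269.75867102] [ 587.60569962 -358.37259564  278.45533697] 69.06754271610411 [ 0.33647133  0.93323757 -0.12591538]
[-0.11744899  0.04683112 -0.09211132 -0.11064966  0.12986233  0.00145286] 23.55649869148642
```

```bash
python3 -c "
from h import *
print(env.job_done()); s=env.state(); print(s['time_s'],s['ee_pos'],s['gripper_width'])"
```

```text
the job is handed in; nothing more can be done
None
the job is handed in; nothing more can be done
```

I pulled the tongs straight up out of their clips with a 40 N grip. I then turned them about 100° and sloped them 7.2° up to match the camera. I brought them in along its line of sight and handed in at about 10.4 s, still holding them.

**Jaw tip position:** The arm pose puts the jaw tip at (604, -294, 269) mm, against a fitted view point of (604, -295, 269). A separate measurement from the two fixed cameras gave the jaw tip at (611, -294, 270), about 69 mm from the lens. The two disagree by about 6 mm in x, well inside the 25 mm limit.

**Direction:** The camera's downward slope was fitted at 0.126 rad, with an estimated error of about 0.02 rad. The measured line from lens to jaw tip was within about 0.07 rad of the fitted line of sight. I set the roll from the arm pose and did not measure it separately.

**Grip and surroundings:** The fingers held steady at about 24 mm opening, the arm was still, and the only load was about the tongs' own weight. The last pictures showed nothing touching the tongs, the camera where it had been, and no sign that anything else had moved. The last clear view of the spatula, just after the lift, showed it still in its clips. I judged these by eye rather than measuring them again.

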